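# Tip the red specimen mounts to the yellow end of their tray

### The job

Two white tipping trays stand on the hardness-test bench. Take the one that holds the two red specimen mounts: push its yellow end down as far as it goes, so that both red mounts slide onto the yellow part of the floor, and leave the tray tipped that way. Do not touch the red mounts, and leave the tray with the black mounts as it is.

Things in the scene. Friction and masses are not known exactly. Their poses are not given: they have to be found in the camera images.
- tray_r_edge (a point): Middle of the top of the yellow push tab (34 x 70 mm, level with the rim) of the white tray with the red mounts. x: along the tray, outwards; y: across; z: up out of it. The tray rocks on a stiff cross axle 110 mm inward and 31 mm below this point; level at the start (tab 96 mm above the table). 2 to 5 N straight down turns it 0.45 rad to a firm stop (tab at 45 mm); it stays as left.
- tray_k_edge (a point): The same point on the tray with the black mounts, to be left alone. Both trays: white open box on a dark fixed stand, pointing any way, 188 x 83 x 31 mm outside, slick floor 180 x 75 mm, 25 mm below the rim; yellow tab, end wall and last 70 mm of floor at the yellow end, white tab of the same size at the other end; 252 mm over both tabs.
- red_mount_a: Red resin disc, 30 mm across, 18 mm high, about 35 g, a small steel specimen in its top; lies flat on the tray's floor, in the half away from the yellow end. Origin: centre of its underside; z: its axis. Mounts start to slide when the tray is tilted about 0.25 rad and reach the low end within 1 s at the stop.
- red_mount_b: The second red mount, same size and origin as the first; starts about 13 mm from the tray's middle, on the side away from the yellow end.
Things that resemble listed ones, but are neither listed nor needed, are in the scene too. Leave any green or purple look-alike of the red_mount_a alone.

How it is judged (in metres and radians):
At the end, for the whole second after the job is handed in: The tray with the red mounts is left tipped towards its yellow end (middle of the yellow tab less than 58 mm above the table; 45 mm at the stop), and both red mounts lie at rest inside the tray on the yellow part of the floor (centres at most 60 mm from the inside of the yellow end wall) (height (world z) of tray_r_edge below 0.058 m and x of red_mount_a in the frame of tray_r_edge between -0.08 and -0.02 m and x of red_mount_b in the frame of tray_r_edge between -0.08 and -0.02 m and y of red_mount_a in the frame of tray_r_edge between -0.0375 and 0.0375 m and y of red_mount_b in the frame of tray_r_edge between -0.0375 and 0.0375 m and z of red_mount_a in the frame of tray_r_edge between -0.04 and 0 m and z of red_mount_b in the frame of tray_r_edge between -0.04 and 0 m and linear speed of each of red_mount_a, red_mount_b below 0.02 m/s); the robot touches nothing.
It fails at once if the robot touches a red mount (contact force between any of the fingers, the arm and red_mount_a above 0.5 N or contact force between any of the fingers, the arm and red_mount_b above 0.5 N).
It fails at once if the tray with the black mounts is tipped (its yellow tab moves more than 12 mm) (distance of tray_k_edge from where it was at the start of the episode above 0.012 m).
It also fails if it takes over 32 s, if anything falls off the work surface, if the arm or the gripper's body presses on something with over 40 N, if the wrist force passes 120 N, or if a joint passes its speed limit or range.

### The arm

A 7-joint arm with a two-finger parallel gripper is mounted at the origin on the work surface. World frame = base frame: x ahead of the robot, y to its left, z up, the work surface at z = 0. Lengths are in m, angles in degrees, forces in N, time in s.
With the tool pointing down it reaches from about 0.35 to 0.9 m from the base axis. Payload 19.9 kg.
Tool frame: the origin (TCP) lies at the very end of the fingers, on their centre line; the grasp point (between the pads) lies 19 mm behind it; z points along the fingers, y is the line along which they close (so a half turn about z gives the same grasp; the last joint's range is limited). The gripper opens to 94 mm and grips with 3 to 60 N. Pads are 16 mm wide; open, the fingers measure 119 mm over their backs; the gripper's body (75 mm by 177 mm) begins 78 mm behind the grasp point.
Start: joints at [-71.19, 23.915, -0.59, 92.452, 0.269, 63.638, -3.037], TCP at [0.226, 0.583, 0.205] pointing down, gripper open.
Joint ranges: [-161.28, 161.28], [-22.2, 115.67], [-73.04, 71.86], [3.21, 147.25], [-68.34, 248.33], [10.77, 114.83], [-161.83, 161.83]. Speed limits (degrees/s): [108.29, 108.29, 136.94, 136.94, 172.46, 172.46, 172.46].

### API

Orientations are given as [roll, pitch, yaw] about the fixed x, y, z axes, in that order (R = Rz(yaw) Ry(pitch) Rx(roll)).
In Python, from plant import manip gives the robot as it stands.
- The arm moves only by the tool arm_command, never from a script. Its argument "motion" is a list that holds one entry, the list of rows, each a list of 6 numbers: the shift along the world's x, y, z in mm, then the turn, a rotation vector about the world's x, y, z in rad. In form: [[[tx, ty, tz, rx, ry, rz], ...]]. A call has 1 to 12 rows; each row shifts and turns the commanded pose from where the row before left it; what a row does not reach is not made up. A row lasts 1/8 s, in which the tool goes at most 62.5 mm and 10.7 degrees, less where a joint would pass 70% of its speed; a pose out of reach is approached as far as the arm can. A call with a gripper value outside its range is refused whole. "fingers" is the opening in per cent of the stroke, from 0 (shut) to 100 (fully open), set as the call begins (left out, the last holds). The fingers move at their own pace and stop on an object; "squeeze" is the grip in N (left out, the last holds). Time passes only in rows, so rows that do not move let the fingers close. It gives the time, the measured TCP pose, the force, the opening and the grip force at its end, in the units of the state.
- manip.get_obs(): the state, without advancing time (a new reading comes with each control period).
- manip.read_camera(name): name is "scene" or "top" or "wrist"; returns a dict with "img" (384x512x3 uint8, red, green, blue), "z_map" (384x512 float32, m along the optical axis (not along the pixel's ray), 0 where there is no reading), "K" (3x3 intrinsics, pixels), "dist_coeffs" ([k1, k2, p1, p2, k3] as OpenCV has them; the pictures are not rectified), "rvec" (rotation vector, rad) and "tvec" (3), from world to camera coordinates, as OpenCV has them; the wrist camera has in their place "T_tool_cam" (4x4, takes a point from camera to tool coordinates, whose origin is the TCP and whose axes are the flange's). Camera axes: x right, y down, z forward; pixel columns grow to the right and rows downward; lengths in m; the calibration is good to about 2 mm. A picture is of the moment at which its call begins: read the wrist's pose just before it.
- manip.close_job(): hands the job in; it is judged then, once.
Trained networks look in a picture, given as the dict that the camera call returned (one of the last four; its "shot" number tells which), for a name from the list of things; names that differ only in an ending like _2 or _b are one class to them, and where a whole thing is asked for, a point or a joint stands for the part that bears it (a point fixed in the world has none). Each returns a list of dicts, best first, with "score" (0 to 1); they miss things now and then, are a little off and sometimes report something else, mostly with a low value. They report only what shows in the picture. A call takes as long as a camera call. They do not tell look-alikes from the thing itself.
- manip.find_in(label, picture): "rect" ([left, top, width, height] in pixels, round what is visible of it).
The state is a dict: "time": time; "joint_pos": joint angles; "qvel": joint speeds; "joint_torque": joint torques, N m; "tool_pos": TCP position; "ee_rot": TCP orientation; "force": force on the tool from outside, world axes, zero at the start; "wrist_torque": the same for the moment, N m; "finger_gap": opening from 0.0 (shut) to 1.0 (fully open); "grip_force": force on a finger pad.
Only numpy, scipy, OpenCV 4.12 (cv2) and the standard library are available. Lean on these libraries where they do the work, as an engineer would, in place of code of your own. Each camera call takes 0.05 s, during which the arm holds its last target. There are 200 camera calls.

## Working session

There is one attempt and no reset: what is moved stays moved. The work goes in short steps, Python scripts to look and compute and a tool call to move; the robot and the scene stay as the last step left them, time stands still between calls to the robot, and variables do not carry over. Pictures are saved under pics/ and viewed, at most 10 in all, crops included, and the job is handed in when it is done.

Besides the shell and the picture viewer there is one more tool, called after "Call:" as name(argument=value, ...), one argument or row to a line, values as JSON. arm_command: Moves the arm, as the interface text tells. Its arguments: {"type":"object","properties":{"motion":{"type":"array","items":{"type":"array","items":{"type":"array","items":{"type":"number"}}}},"fingers":{"type":"number"},"squeeze":{"type":"number"}},"required":["motion"]}

```bash
mkdir -p pics; cat > h.py <<'E'
import numpy as np, cv2
from plant import manip
def world(p,uv):
    uv=np.array(uv,float).reshape(-1,1,2)
    n=cv2.undistortPoints(uv,p["K"],p["dist_coeffs"]).reshape(-1,2)
    z=np.array([np.median(p["z_map"][int(v)-1:int(v)+2,int(u)-1:int(u)+2]) for u,v in uv.reshape(-1,2)])
    c=np.c_[n*z[:,None],z]
    R=cv2.Rodrigues(np.array(p["rvec"],float))[0]
    return (c-np.array(p["tvec"]).ravel())@R
def save(p,n): cv2.imwrite("pics/"+n,cv2.cvtColor(p["img"],cv2.COLOR_RGB2BGR))
E
python3 - <<'E'
from h import *
a=manip.read_camera("top"); b=manip.read_camera("scene")
im=np.hstack([a["img"],b["img"]]); im=cv2.resize(im,(800,300),interpolation=cv2.INTER_AREA)
cv2.imwrite("pics/a.png",im[:,:,::-1]); save(a,"top.png")
for l in ["tray_r_edge","tray_k_edge","red_mount_a"]:
    for p in (a,b): print(l,manip.find_in(l,p))
o=manip.get_obs(); print(o["time"],o["tool_pos"],o["ee_rot"],o["force"])
hsv=cv2.cvtColor(a["img"],cv2.COLOR_RGB2HSV)
for nm,lo,hi in [("yellow",(20,100,80),(35,255,255)),("red",(0,130,70),(8,255,255)),("red2",(172,130,70),(180,255,255))]:
    m=cv2.inRange(hsv,lo,hi); n,_,s,c=cv2.connectedComponentsWithStats(m)
    for i in range(1,n):
        if s[i,4]>25: print(nm,s[i],c[i].round(1),world(a,c[i]).round(3))
E
```

```text
tray_r_edge [{'rect': [313.0, 169.4, 69.9, 107.4], 'score': 0.65}]
tray_r_edge [{'rect': [99.0, 175.7, 98.9, 69.4], 'score': 0.86}]
tray_k_edge [{'rect': [125.2, 188.1, 109.2, 43.6], 'score': 0.92}]
tray_k_edge [{'rect': [269.1, 154.2, 105.6, 52.4], 'score': 0.65}]
red_mount_a [{'rect': [286.1, 167.7, 11.3, 13.8], 'score': 0.6}, {'rect': [339.2, 203.9, 12.7, 16.2], 'score': 0.51}, {'rect': [320.9, 158.0, 13.7, 10.1], 'score': 0.41}]
red_mount_a [{'rect': [172.7, 283.9, 18.4, 12.5], 'score': 0.81}, {'rect': [137.6, 205.5, 13.1, 14.5], 'score': 0.71}, {'rect': [158.2, 212.2, 16.9, 16.4], 'score': 0.65}, {'rect': [211.0, 261.3, 18.9, 12.3], 'score': 0.57}, {'rect': [206.4, 230.2, 14.3, 13.6], 'score': 0.48}]
0.4 [0.22586211 0.58270567 0.2053701 ] [-1.79988726e+02  3.95786679e-03  1.58813607e+02] [ 1.48625306 -0.52146062  1.10334312]
yellow [259 116  23  22 387] [269.9 126.1] [[0.782 0.008 0.015]]
yellow [ 124  199   50   36 1376] [148.  216.5] [[0.496 0.285 0.072]]
yellow [ 337  225   47   53 1367] [359.7 251.2] [[ 0.458 -0.233  0.072]]
red [ 93 101  12  14  40] [ 98.3 107.6] [[0.749 0.437 0.124]]
red [323 197  13  12 101] [328.9 202.4] [[ 0.567 -0.149  0.09 ]]
red [340 208  13  12  97] [346.1 213.4] [[ 0.543 -0.192  0.091]]
red [465 218  21  36 299] [475.  235.1] [[ 0.527 -0.551  0.025]]
```

View pics/top.png

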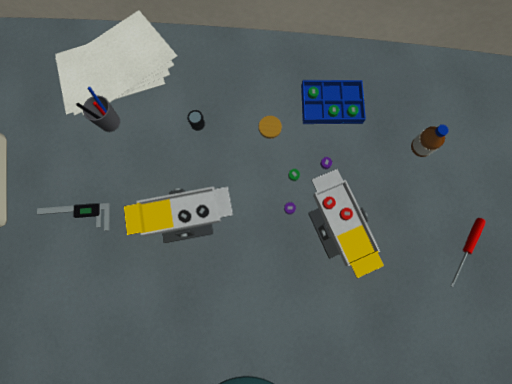

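The picture shows the red-mount tray at right: yellow tab near (368,264), red mounts at (329,202) and (346,213). The black-mount tray is at left, with its yellow tab near (132,219).

```bash
python3 - <<'E'
from h import *
a=manip.read_camera("top")
v,u=np.mgrid[160:290:1,290:400:1]; uv=np.c_[u.ravel(),v.ravel()]
P=world(a,uv); hs=cv2.cvtColor(a["img"],cv2.COLOR_RGB2HSV)[uv[:,1],uv[:,0]]
rgb=a["img"][uv[:,1],uv[:,0]].astype(int)
rim=(abs(P[:,2]-.096)<.008)&~((hs[:,1]>130)&((hs[:,0]<9)|(hs[:,0]>171)))
y=(hs[:,0]>18)&(hs[:,0]<36)&(hs[:,1]>100)
r=cv2.minAreaRect((P[rim|(y&(P[:,2]>.085)),:2]*1000).astype(np.float32)); print(r)
ang=cv2.boxPoints(r).round(1); print(ang)
Q=P[y&rim]; print(len(Q))
d=np.array([.470-.555,-.225+.17]); 
L=[(np.linalg.norm(ang[i]-ang[i-1]),ang[i]-ang[i-1]) for i in range(4)]
e=max(L,key=lambda t:t[0])[1]; e=e/np.linalg.norm(e); e*=np.sign(e@d)
c=np.array(r[0])/1000; s=(P[:,:2]-c)@e; w=(P[:,:2]-c)@[-e[1],e[0]]
T=y&rim&(s>.096); print("axis",e,np.degrees(np.arctan2(e[1],e[0])),"tab",P[T].mean(0),s[T].min(),s[T].max(),w[T].min(),w[T].max(),T.sum())
print("pred tab",c+e*.109)
E
```

```text
((523.0654296875, -193.28765869140625), (255.34747314453125, 86.46342468261719), 28.64499282836914)
[[ 390.3 -216.6]
 [ 431.7 -292.4]
 [ 655.8 -170. ]
 [ 614.4  -94.1]]
511
axis [-0.8774613 -0.4796475] -151.33762 tab [ 0.4242542  -0.24483503  0.09610172] 0.0960644656713698 0.12711807512285 -0.03671259289676844 0.03346772163509511 400
pred tab [ 0.42742215 -0.24556923]
```

Call:
arm_command(
  motion=[
    [[21, -32, 4, 0, 0, -0.0946], [21, -32, 4, 0, 0, -0.0946], [21, -32, 4, 0, 0, -0.0946], [21, -32, 4, 0, 0, -0.0946], [21, -32, 4, 0, 0, -0.0946], [21, -32, 4, 0, 0, -0.0946], [21, -32, 4, 0, 0, -0.0946], [21, -32, 4, 0, 0, -0.0946], [21, -32, 4, 0, 0, -0.0946], [21, -32, 4, 0, 0, -0.0946], [21, -32, 4, 0, 0, -0.0946], [21, -32, 4, 0, 0, -0.0946]],
  ],
  fingers=0,
)

```text
time: 1.95
tool_pos: [0.4787, 0.1964, 0.2538]
ee_rot: [180.0, -0.0, 93.4]
force: [0.4, 0.3, 0.0]
finger_gap: 0.008
grip_force: 0.0
```

Call:
arm_command(
  motion=[
    [[-4.5, -37, 0, 0, 0, -0.0946], [-4.5, -37, 0, 0, 0, -0.0946], [-4.5, -37, 0, 0, 0, -0.0946], [-4.5, -37, 0, 0, 0, -0.0946], [-4.5, -37, 0, 0, 0, -0.0946], [-4.5, -37, 0, 0, 0, -0.0946], [-4.5, -37, 0, 0, 0, -0.0946], [-4.5, -37, 0, 0, 0, -0.0946], [-4.5, -37, 0, 0, 0, -0.0946], [-4.5, -37, 0, 0, 0, -0.0946], [-4.5, -37, 0, 0, 0, -0.0946], [0, 0, 0, 0, 0, 0]],
  ],
)

```text
time: 3.45
tool_pos: [0.4269, -0.2116, 0.2535]
ee_rot: [180.0, 0.0, 33.7]
force: [0.1, 0.4, 0.3]
finger_gap: 0.004
grip_force: 0.0
```

Call:
arm_command(
  motion=[
    [[-0.5, -11.5, -30, 0, 0, -0.03], [-0.5, -11.5, -30, 0, 0, -0.03], [-0.5, -11.5, -30, 0, 0, -0.03], [0, 0, 0, 0, 0, 0], [0, 0, 0, 0, 0, 0]],
  ],
)

```text
time: 4.08
tool_pos: [0.4271, -0.2427, 0.1644]
ee_rot: [180.0, -0.0, 29.0]
force: [-0.3, 0.1, 0.9]
finger_gap: 0.005
grip_force: 0.0
```

```bash
python3 - <<'E'
from h import *
a=manip.read_camera("wrist"); b=manip.read_camera("scene"); cv2.imwrite("pics/b.png",cv2.resize(np.hstack([a["img"],b["img"]]),(800,300))[:,:,::-1])
from scipy.spatial.transform import Rotation as Ro
o=manip.get_obs(); R=Ro.from_euler("xyz",o["ee_rot"],degrees=True).as_matrix()
print(o["tool_pos"],o["ee_rot"])
T=np.array(a["T_tool_cam"]); hs=cv2.cvtColor(a["img"],cv2.COLOR_RGB2HSV)
m=(hs[...,0]>18)&(hs[...,0]<36)&(hs[...,1]>100); v,u=np.nonzero(m)
n=cv2.undistortPoints(np.c_[u,v].astype(float).reshape(-1,1,2),a["K"],a["dist_coeffs"]).reshape(-1,2)
z=a["z_map"][v,u]; C=np.c_[n*z[:,None],z]
W=(C@T[:3,:3].T+T[:3,3])@R.T+o["tool_pos"]
e=np.array([-.877,-.48]); f=np.array([.48,-.877])
k=abs(W[:,2]-.096)<.006; d=W[k][:,:2]-o["tool_pos"][:2]
print(k.sum(),np.percentile(d@e,[1,50,99]),np.percentile(d@f,[1,50,99]),np.median(W[k][:,2]))
E
```

```text
[ 0.42750952 -0.24249295  0.16462004] [ 1.79957602e+02 -8.84949276e-02  2.90480998e+01]
3685 [-0.01715927 -0.00083976  0.01900278] [-0.03339226  0.00083406  0.03578703] 0.0958470659118005
```

View pics/b.png

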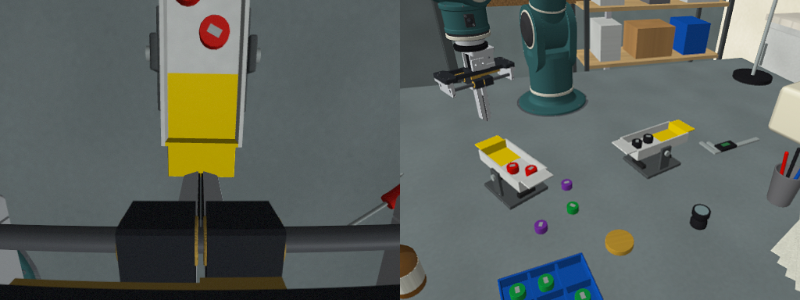

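The wrist view shows the tip centred on the yellow tab near (200,160), with the mounts well clear. Pushing down.

Call:
arm_command(
  motion=[
    [[-3, -1, -25, 0, 0, 0], [0, 0, -25, 0, 0, 0], [0, 0, -12, 0, 0, 0], [0, 0, -8, 0, 0, 0], [0, 0, -8, 0, 0, 0], [0, 0, -8, 0, 0, 0], [0, 0, -8, 0, 0, 0], [0, 0, -8, 0, 0, 0], [0, 0, -8, 0, 0, 0], [0, 0, -4, 0, 0, 0], [0, 0, 0, 0, 0, 0]],
  ],
)

```text
time: 5.55
tool_pos: [0.4244, -0.2436, 0.0496]
ee_rot: [-180.0, -0.0, 29.0]
force: [-2.0, 1.5, 12.9]
finger_gap: 0.005
grip_force: 5.9
```

Call:
arm_command(
  motion=[
    [[0, 0, 0, 0, 0, 0], [0, 0, 0, 0, 0, 0], [0, 0, 0, 0, 0, 0], [0, 0, 0, 0, 0, 0], [0, 0, 0, 0, 0, 0], [0, 0, 0, 0, 0, 0], [0, 0, 0, 0, 0, 0], [0, 0, 0, 0, 0, 0]],
  ],
)

```text
time: 6.55
tool_pos: [0.4243, -0.2436, 0.0497]
ee_rot: [180.0, -0.0, 29.0]
force: [-2.2, 2.5, 12.1]
finger_gap: 0.004
grip_force: 5.3
```

Call:
arm_command(
  motion=[
    [[0, 0, 10, 0, 0, 0], [0, 0, 30, 0, 0, 0], [0, 0, 40, 0, 0, 0], [0, 0, 40, 0, 0, 0], [-10, 0, 40, 0, 0, 0], [0, 0, 20, 0, 0, 0], [0, 0, 0, 0, 0, 0], [0, 0, 0, 0, 0, 0], [0, 0, 0, 0, 0, 0]],
  ],
)

```text
time: 7.68
tool_pos: [0.4135, -0.2436, 0.2286]
ee_rot: [-179.9, 0.1, 29.0]
force: [-1.0, -0.3, 0.5]
finger_gap: 0.003
grip_force: 0.0
```

```bash
python3 - <<'E'
from h import *
o=manip.get_obs(); print(o["time"],o["tool_pos"],o["force"])
a=manip.read_camera("wrist"); b=manip.read_camera("scene"); cv2.imwrite("pics/c.png",cv2.resize(np.hstack([a["img"],b["img"]]),(800,300))[:,:,::-1])
from scipy.spatial.transform import Rotation as Ro
R=Ro.from_euler("xyz",o["ee_rot"],degrees=True).as_matrix()
T=np.array(a["T_tool_cam"]); hs=cv2.cvtColor(a["img"],cv2.COLOR_RGB2HSV)
def pts(m):
    v,u=np.nonzero(m)
    n=cv2.undistortPoints(np.c_[u,v].astype(float).reshape(-1,1,2),a["K"],a["dist_coeffs"]).reshape(-1,2)
    z=a["z_map"][v,u]; C=np.c_[n*z[:,None],z]
    return (C@T[:3,:3].T+T[:3,3])@R.T+o["tool_pos"]
e=np.array([-.877,-.48]); ax=np.array([.523,-.1933])
W=pts((hs[...,0]>18)&(hs[...,0]<36)&(hs[...,1]>100)); s=(W[:,:2]-ax)@e
for lo in np.arange(.01,.14,.01):
    k=(s>lo)&(s<lo+.01); print(round(lo,2),k.sum(),np.median(W[k][:,2]).round(4) if k.any() else 0)
m=(((hs[...,0]<8)|(hs[...,0]>172))&(hs[...,1]>130)).astype(np.uint8)
n,l,st,c=cv2.connectedComponentsWithStats(m)
for i in range(1,n):
    if st[i,4]>150:
        w=pts(l==i); print("red",st[i],(w[:,:2].mean(0)-ax)@e,w.mean(0))
E
```

```text
7.675 [ 0.41350879 -0.24359298  0.22863264] [-1.03940175 -0.34894128  0.49746217]
0.01 0 0
0.02 578 0.0601
0.03 704 0.0552
0.04 649 0.0502
0.05 636 0.0457
0.06 196 0.0414
0.07 102 0.0359
0.08 317 0.3366
0.09 1276 0.3432
0.1 4146 0.3523
0.11 476 0.044
0.12 357 0.0396
0.13 7 -0.0005
red [230 122  26  30 547] 0.0739898837924783 [ 0.44686868 -0.20834732  0.05611603]
red [260 123  26  29 545] 0.07439246529670202 [ 0.46206914 -0.23695854  0.0547658 ]
red [ 462  190   50   47 1021] 0.175427845861527 [ 0.51332608 -0.54109961  0.02085184]
```

View pics/c.png

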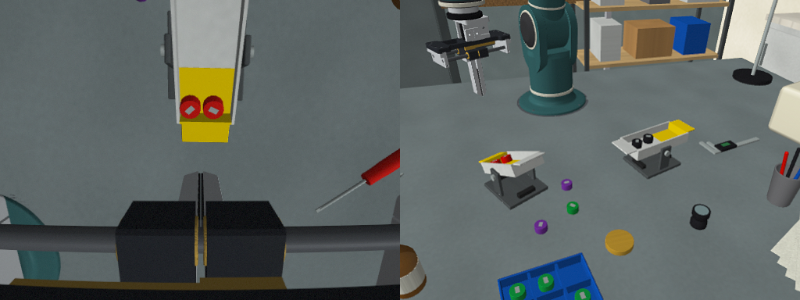

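Both red mounts lie against the yellow end wall (wrist view, about (190,107) and (213,107)). The tab is about 45 mm above the table, and the black tray is still level.

```bash
python3 -c "
from plant import manip
print(manip.close_job())"
```

```text
the job is handed in; nothing more can be done
None
```

The job is handed in: the red-mount tray is tipped to its stop with both red mounts resting on the yellow floor, and neither the red mounts nor the black-mount tray was touched.

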